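# Centre the volumetric flask on the balance pan and tare

### The arm

A 6-joint arm with a two-finger parallel gripper is mounted at the origin on a cart in front of the work surface, level with it; the furniture and walls round the work are solid. World frame = base frame: x ahead of the robot, y to its left, z up, the work surface at z = 0. Lengths are in m, angles in rad, forces in N, time in s.
With the tool pointing down it reaches from about 0.4 to 0.925 m from the base axis. Payload 3.4 kg.
Tool frame: the origin (TCP) lies on the centre line of the jaws, within the pads' length; the fingertips stand 8 mm ahead of it and the grasp point (between the pads) lies 11 mm behind it; x points along the fingers, y is the direction in which the jaws open and shut, and the axes are right-handed (so a half turn about x gives the same grasp; the last joint's range is limited). The gripper opens to 85 mm and grips with 20 to 120 N. Pads are 22 mm wide; open, the fingers measure 114 mm over their backs; the gripper's body (76 mm by 85 mm) begins 54 mm behind the grasp point. The pads swing forward as they close: fully open they stand 13 mm farther back than shut.
Start: joints at [-1.262, 0.307, 1.506, -0, 1.328, -0.073], TCP at [0.214, -0.534, 0.215] pointing down, gripper open.
Joint ranges: [-3.12, 3.12], [-1.05, 2.28], [0.14, 2.33], [-1.42, 4.57], [0.1, 2.73], [-2.68, 2.68]. Speed limits (rad/s): [2.57, 2.57, 3.14, 3.14, 3.14, 3.14].

### API

Orientations are given as a rotation vector (axis times angle).
In Python, from station import r gives the robot as it stands.
- The arm moves only by the tool drive_tool, never from a script. Its argument "deltas" is a list of rows, each an object with "delta_pos": the shift along the tool's x, y, z in mm, a list of three; "turn": the turn, a rotation vector about the tool's x, y, z in degrees, a list of three; "fingers": the opening, from -1 (shut) to 1 (fully open), so that 0 is half open. In form: [{"delta_pos": [tx, ty, tz], "turn": [wx, wy, wz], "fingers": fingers}, ...]. A call has 1 to 5 rows; each row shifts and turns the commanded pose from where the row before left it, along the tool's axes as they then stand; what a row does not reach is not made up. A row lasts 1/10 s, in which the tool goes at most 50 mm and 8.59 degrees, less where a joint would pass 70% of its speed; a pose out of reach is approached as far as the arm can. A call is refused whole if a number of a shift passes 50 or a number of a turn 8.59, either way. A call with a gripper value outside its range is refused whole. The fingers move at their own pace and stop on an object; "force" is the grip in N (left out, the last holds). Time passes only in rows, so rows that do not move let the fingers close. It gives the time, the measured TCP pose, the force and the opening at its end, in the units of the state.
- r.state(): the state, without advancing time (a new reading comes with each control period).
- r.camera(name): name is "side" or "top"; returns a dict with "image" (420x560x3 uint8, red, green, blue), "depth" (420x560 float32, m along the optical axis (not along the pixel's ray), 0 where there is no reading), "K" (3x3 intrinsics, pixels), "rvec" (rotation vector, rad) and "tvec" (3), from world to camera coordinates, as OpenCV has them. Camera axes: x right, y down, z forward; pixel columns grow to the right and rows downward; lengths in m; the calibration is good to about 2 mm. A picture is of the moment at which its call begins.
- r.close_job(): hands the job in, once; it reports no verdict.
The state is a dict: "time_s": time; "joint_positions": joint angles; "dq": joint speeds; "joint_torque": joint torques, N m; "tcp_pos": TCP position; "ee_rot": TCP orientation; "ft_force": force on the tool from outside, world axes, zero at the start; "torque": the same for the moment, N m; "opening": finger opening in m.
Only numpy, scipy, OpenCV 4.12 (cv2) and the standard library are available. Lean on these libraries where they do the work, as an engineer would, in place of code of your own. Each camera call takes 0.05 s, during which the arm holds its last target. There are 200 camera calls.

### The job

The amber volumetric flask was put down off-centre on the balance's small round pan. Without gripping or lifting it, nudge it gently with the outside of the fingers, keeping it on its foot, until its foot stands wholly inside the ring engraved in the middle of the pan; then take the fingers away from it and press the blue tare key down. Leave the other things on the bench where they are.

Things in the scene. Friction and masses are not known exactly. Their poses are not given: they have to be found in the camera images.
- flask_foot (a point): Centre of the underside of the stoppered amber glass volumetric flask, round about its upright axis. Flat foot 34 mm across; the bulb is widest, 50 mm, 20 mm above the foot (about 44 mm at 8 and 31 mm above it); from 48 mm up only the thin neck, 13 mm across; white stopper 21 mm across, top at 130 mm.
- flask: The same flask, about 110 g; origin also the centre of its foot, z up the neck. A push of 0.5 to 1 N low on the bulb slides it on the pan; pushed on the neck it topples.
- pan_center (a point): Centre of the top face of the balance's round steel weighing pan: a flat disc 90 mm across, 3 mm thick, about 70 mm above the bench, with a thin dark ring of 46 mm diameter engraved round this point. The pan sits on a sprung cone and rocks by a degree or two under an off-centre load; it does not shift sideways.
- balance: White top-loading balance, 220 mm (x) by 160 mm (y), fixed; origin under its centre, its own -x is the front. Pan centre at x = +36 mm. Housing top 55 mm high from x = -30 to +106 mm, before it a sloping display up to 57 mm high, then a front shelf 38 mm high from x = -58 mm on; nothing is higher than the pan.
- tare_top (a point): Centre of the top of the blue tare key, 16 mm (balance x) by 40 mm (balance y), on the front shelf of the balance at x = -88 mm, y = 0, about 48 mm above the bench. It is pressed straight down.
- tare (a joint): Travel of the tare key in m: 0 up, 0.004 fully down; sprung, about 4.3 N at full travel; counts as pressed beyond 0.0025. It springs back by itself.
- beaker: Small clear glass beaker, 45 mm across, 56 mm high, loose on the bench near the front edge, to the right of the balance; leave it alone. Origin under its centre.
- reagent_bottle: Brown 100 ml bottle with blue cap, 56 mm across, 112 mm high, on the bench to the left; leave it alone. Origin under its centre. (Room: a tall instrument fills the right from y = -0.42 m, x over 0.33 m; a vial carousel the back left from y = +0.27 m, x over 0.55 m; a monitor stands behind.)
- spare_vial: Small clear capped vial, 23 mm across, 72 mm high, on the bench to the left; leave it alone. Origin under its centre.
- timer: White bench timer, 58 x 62 x 20 mm, on the bench to the left near the front edge; leave it alone. Origin under its centre.

How it is judged:
By the outcome, as a careful person would: the job done as asked, in the order asked, and still so for the second after the job is handed in, with the robot touching nothing.
It also fails if it takes over 61 s, if anything falls off the work surface, if the arm or the gripper's body presses on something with over 40 N, if the wrist force passes 120 N, or if a joint passes its speed limit or range.

## Working session

There is one attempt and no reset: what is moved stays moved. The work goes in short steps, Python scripts to look and compute and a tool call to move; the robot and the scene stay as the last step left them, time stands still between calls to the robot, and variables do not carry over. Pictures are saved under pics/ and viewed, about 8 in all and at most 12, crops included, and the job is handed in when it is done.

Besides the shell and the picture viewer there is one more tool, called after "Request:" as name(argument=value, ...) on one line, values as JSON. drive_tool: Moves the arm, as the interface text tells. Its arguments: {"type":"object","properties":{"deltas":{"type":"array"},"force":{"type":"number"}},"required":["deltas"]}

```bash
mkdir -p pics; cat > h.py <<'E'
import numpy as np, cv2
from station import r
def cam(n):
    c=r.camera(n); R=cv2.Rodrigues(np.array(c["rvec"],float))[0]; c["R"]=R; c["t"]=np.array(c["tvec"],float).ravel(); c["C"]=-R.T@c["t"]; return c
def plane(c,u,v,z):
    d=c["R"].T@np.linalg.inv(c["K"])@np.array([u,v,1.]); s=(z-c["C"][2])/d[2]; return c["C"]+s*d
def cloud(c):
    d=c["depth"]; v,u=np.mgrid[:d.shape[0],:d.shape[1]]
    p=np.stack([u,v,np.ones_like(u)],-1)@np.linalg.inv(c["K"]).T*d[...,None]
    return (p-c["t"])@c["R"]
def proj(c,p):
    return cv2.projectPoints(np.array(p,float).reshape(-1,3),c["rvec"],c["t"],c["K"],None)[0].reshape(-1,2)
def save(c,f): cv2.imwrite(f,c["image"][...,::-1])
E
python3 - <<'E'
from h import *
a=cam("top");b=cam("side")
cv2.imwrite("pics/1.png",np.vstack([a["image"],b["image"]])[...,::-1][:, :] if 0 else cv2.resize(np.hstack([a["image"],b["image"]])[...,::-1],(800,300)))
save(a,"pics/top.png");save(b,"pics/side.png")
print(a["C"],b["C"],a["K"],r.state())
import pickle;pickle.dump((a,b),open("ab.pkl","wb"))
E
```

```text
[0.44004404 0.14096033 0.95921712] [ 0.30477092 -0.39819491  0.72707692] [[394.36086456   0.         275.8760809 ]
 [  0.         394.36086456 205.66002176]
 [  0.           0.           1.        ]] {'time_s': 0.1, 'joint_positions': array([-1.26247612e+00,  3.07510834e-01,  1.50755435e+00, -3.60543865e-05,
        1.32837030e+00, -7.34889546e-02]), 'dq': array([-1.43551480e-03, -8.66489482e-05, -5.56872682e-03, -4.79894038e-04,
        6.37528052e-04,  7.16813497e-04]), 'joint_torque': array([ 3.53884825e-04, -4.58531463e+01, -2.52607709e+01, -1.33714493e-04,
        5.56717016e-03, -8.55232003e-06]), 'tcp_pos': array([ 0.21401725, -0.53298474,  0.21446154]), 'ee_rot': array([ 2.01288984,  0.39093793, -2.01340373]), 'ft_force': array([0.10650508, 0.39258863, 0.22611594]), 'torque': array([ 0.04285763,  0.11197361, -0.01365579]), 'opening': 0.08543612531254517}
```

View pics/top.png

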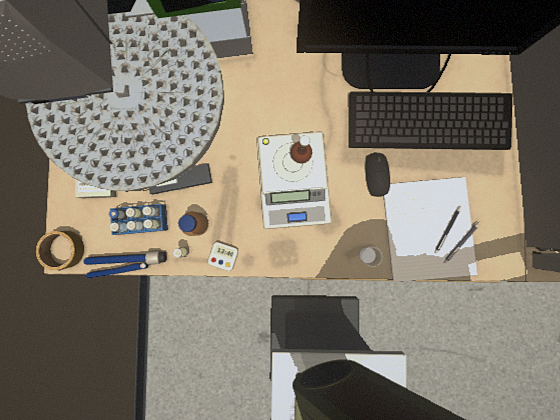

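View pics/side.png

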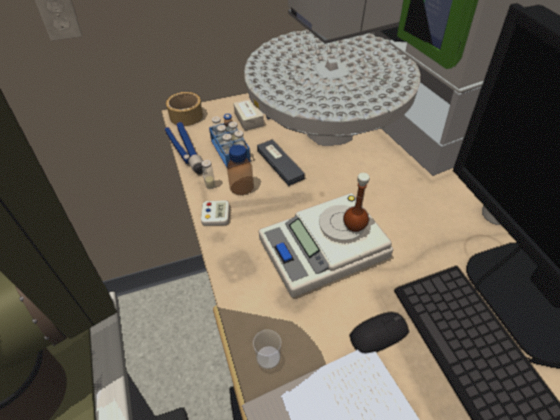

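Top view: flask bulb at about (301,152), pan around (295,158), tare key at (297,216), beaker (371,256). Side view: bulb (356,218), tare (284,252). Now I'll measure these.

```bash
cat > m.py <<'E'
from h import *
def tri(a,b,pa,pb):
    Pa=a["K"]@np.c_[a["R"],a["t"]];Pb=b["K"]@np.c_[b["R"],b["t"]]
    X=cv2.triangulatePoints(Pa,Pb,np.array(pa,float).reshape(2,1),np.array(pb,float).reshape(2,1))[:,0];X=X[:3]/X[3]
    return X, proj(a,X)[0]-pa, proj(b,X)[0]-pb
def blob(m):
    n,l,s,ce=cv2.connectedComponentsWithStats(m.astype(np.uint8)); i=1+np.argmax(s[1:,4]); return l==i,ce[i],s[i]
def amber(c,box):
    h=cv2.cvtColor(c["image"],cv2.COLOR_RGB2HSV).astype(int); m=((h[...,0]<12)|(h[...,0]>172))&(h[...,1]>130)&(h[...,2]<190)
    k=np.zeros_like(m);k[box[1]:box[3],box[0]:box[2]]=1; return blob(m&k)
def blue(c,box):
    h=cv2.cvtColor(c["image"],cv2.COLOR_RGB2HSV).astype(int); m=(abs(h[...,0]-112)<14)&(h[...,1]>130)&(h[...,2]>50)
    k=np.zeros_like(m);k[box[1]:box[3],box[0]:box[2]]=1; return blob(m&k)
def bulb(c,box):
    m,ce,s=amber(c,box)
    m=cv2.morphologyEx(m.astype(np.uint8),cv2.MORPH_OPEN,cv2.getStructuringElement(cv2.MORPH_ELLIPSE,(11,11)))
    cs=cv2.findContours(m,cv2.RETR_EXTERNAL,cv2.CHAIN_APPROX_NONE)[0]; q=max(cs,key=cv2.contourArea); return cv2.minEnclosingCircle(q)
def white_pan(c,zlo=.064,zhi=.08):
    P=cloud(c); return P
E
python3 - <<'E'
from m import *
import pickle;a,b=pickle.load(open("ab.pkl","rb"))
A=blue(a,(250,190,335,230));B=blue(b,(260,230,310,275));print(A[1:],B[1:]);print("tare",tri(a,b,A[1],B[1]))
ca,cb=bulb(a,(270,120,330,180)),bulb(b,(325,160,390,250));print(ca,cb,"bulb",tri(a,b,ca[0],cb[0]))
for c,box in((a,(255,125,335,230)),(b,(255,190,395,295))):
    P=cloud(c)[box[1]:box[3],box[0]:box[2]].reshape(-1,3)
    for lo,hi in((.03,.044),(.05,.06),(.066,.078)):
        Q=P[(P[:,2]>lo)&(P[:,2]<hi)];print(lo,len(Q),np.median(Q,0).round(4) if len(Q) else 0,Q.min(0).round(4),Q.max(0).round(4))
    Q=P[(P[:,2]>.03)&(P[:,2]<.06)][:,:2].astype(np.float32);print(cv2.minAreaRect(Q))
    Q=P[(P[:,2]>.066)&(P[:,2]<.074)][:,:2].astype(np.float32);print("pan",cv2.minEnclosingCircle(Q))
t=cv2.resize(a["image"][125:235,250:340],None,fx=4.4,fy=5,interpolation=2)
s=cv2.resize(b["image"][165:300,255:395],None,fx=2.8,fy=4.074,interpolation=2)
t=cv2.resize(a["image"][120:230,250:340],(450,550),interpolation=2)
s=cv2.resize(b["image"][170:280,315:385],(350,550),interpolation=2)
cv2.imwrite("pics/2.png",np.hstack([t,s])[...,::-1])
E
```

```text
(array([296.4537037 , 216.46296296]), array([288, 213,  18,   8, 108], dtype=int32)) (array([283.45454545, 251.7030303 ]), array([276, 243,  16,  18, 165], dtype=int32))
tare (array([0.47028392, 0.10461318, 0.0413144 ]), array([-0.13364836,  0.47489011]), array([ 0.45361671, -0.04279798]))Traceback (most recent call last):
  File "<stdin>", line 4, in <module>
  File "m.py", line 17, in bulb
    cs=cv2.findContours(m,cv2.RETR_EXTERNAL,cv2.CHAIN_APPROX_NONE)[0]; q=max(cs,key=cv2.contourArea); return cv2.minEnclosingCircle(q)
                                                                         ~~~^^^^^^^^^^^^^^^^^^^^^^^^
ValueError: max() iterable argument is empty
```

```bash
python3 - <<'E'
from m import *
import pickle;a,b=pickle.load(open("ab.pkl","rb"))
for c,(u,v) in((a,(301,153)),(b,(356,220))):
    h=cv2.cvtColor(c["image"],cv2.COLOR_RGB2HSV); print(h[v,u-14:u+15:2].tolist()); print(h[v-14:v+15:2,u].tolist())
for c,box in((a,(255,125,335,230)),(b,(255,190,395,295))):
    P=cloud(c)[box[1]:box[3],box[0]:box[2]].reshape(-1,3)
    for lo,hi in((.03,.044),(.05,.06),(.066,.078)):
        Q=P[(P[:,2]>lo)&(P[:,2]<hi)];print(lo,len(Q),np.median(Q,0).round(4),Q.min(0).round(4),Q.max(0).round(4))
    Q=P[(P[:,2]>.03)&(P[:,2]<.06)][:,:2].astype(np.float32);print(cv2.minAreaRect(Q))
t=cv2.resize(a["image"][120:230,250:340],(450,550),interpolation=2)
s=cv2.resize(b["image"][170:280,315:385],(350,550),interpolation=2)
cv2.imwrite("pics/2.png",np.hstack([t,s])[...,::-1])
E
```

```text
[[44, 14, 205], [33, 19, 164], [10, 118, 80], [9, 133, 109], [9, 142, 120], [9, 147, 123], [9, 122, 88], [9, 104, 91], [11, 122, 88], [10, 125, 102], [9, 140, 129], [10, 137, 117], [11, 177, 78], [79, 9, 227], [60, 1, 220]]
[[78, 6, 227], [98, 5, 225], [36, 28, 215], [16, 76, 108], [13, 91, 76], [10, 73, 77], [14, 83, 77], [9, 104, 91], [8, 140, 126], [8, 141, 125], [8, 135, 115], [8, 118, 99], [16, 48, 144], [45, 11, 194], [30, 7, 173]]
[[21, 24, 169], [8, 144, 71], [8, 173, 87], [9, 186, 96], [10, 194, 101], [10, 192, 105], [9, 181, 111], [10, 178, 116], [10, 190, 113], [10, 194, 108], [9, 181, 103], [9, 188, 95], [9, 164, 90], [10, 112, 80], [19, 36, 134]]
[[11, 189, 66], [10, 160, 75], [11, 198, 80], [11, 201, 85], [10, 180, 92], [10, 175, 131], [9, 171, 127], [10, 178, 116], [9, 181, 103], [10, 202, 91], [12, 213, 78], [9, 179, 64], [7, 170, 45], [16, 31, 90], [22, 20, 137]]
0.03 1815 [0.485  0.1079 0.039 ] [0.4436 0.0254 0.0304] [0.6732 0.2023 0.044 ]
0.05 2663 [0.5769 0.1227 0.0553] [0.465  0.0374 0.05  ] [0.6682 0.1963 0.06  ]
0.066 890 [0.5852 0.1261 0.0707] [0.5504 0.0736 0.0661] [0.638  0.1604 0.0769]
((0.5579491853713989, 0.11307063698768616), (0.21757207810878754, 0.16020604968070984), 5.540502548217773)
0.03 2633 [0.4875 0.0727 0.0379] [0.4407 0.0221 0.03  ] [0.671  0.1895 0.044 ]
0.05 2834 [0.5688 0.0846 0.0543] [0.4727 0.0336 0.05  ] [0.6676 0.1965 0.0599]
0.066 880 [0.581  0.1155 0.0697] [0.5489 0.0713 0.0661] [0.6239 0.1611 0.0763]
((0.5555499196052551, 0.11204512417316437), (0.21722404658794403, 0.16169384121894836), 5.592794418334961)
```

View pics/2.png

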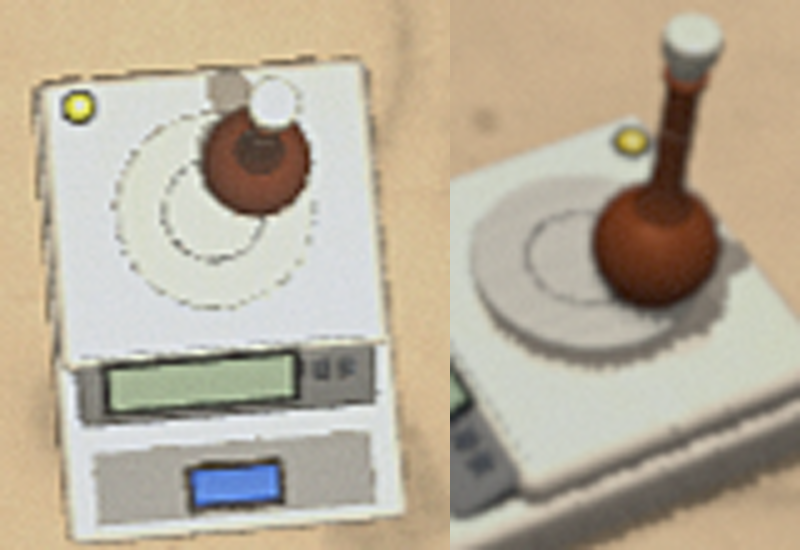

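Crop (5x): in the top view the pan centre is at about (214,210) and the bulb at (257,161), r≈54. In the side view the pan spans about 470–720 and the bulb is at (656,245). The flask stands back-right of centre.

```bash
cat >> m.py <<'E'
def bulb(c,box,k=13):
    h=cv2.cvtColor(c["image"],cv2.COLOR_RGB2HSV).astype(int)
    m=((h[...,0]<20)&(h[...,1]>60)&(h[...,2]<140)).astype(np.uint8); z=np.zeros_like(m); z[box[1]:box[3],box[0]:box[2]]=1
    m=cv2.morphologyEx(m*z,cv2.MORPH_OPEN,cv2.getStructuringElement(cv2.MORPH_ELLIPSE,(k,k)))
    q=max(cv2.findContours(m,cv2.RETR_EXTERNAL,cv2.CHAIN_APPROX_NONE)[0],key=cv2.contourArea); return cv2.minEnclosingCircle(q)
def flask(a,b,z=.09):
    "axis xy from each view's bulb centre, ray to height z"
    ca,cb=bulb(a,(270,120,330,190)),bulb(b,(315,170,390,255))
    return ca,cb,plane(a,*ca[0],z)[:2],plane(b,*cb[0],z)[:2],tri(a,b,ca[0],cb[0])[0]
E
python3 - <<'E'
from m import *
import pickle;a,b=pickle.load(open("ab.pkl","rb"))
print(flask(a,b))
print("pan ray top",plane(a,250+214/5-.4,120+210/5-.4,.07),"side",plane(b,315+595/5-.4,170+262/5-.4,.07))
# refine pan: fit circle to ring pixels: project candidates
for z in(.07,):
  for c in(a,b):
    th=np.arange(8)*np.pi/4
    print(proj(c,[[.593,.116,z]]+[[.593+.045*np.cos(t),.116+.045*np.sin(t),z] for t in th]).round(1).tolist())
E
```

```text
(((300.6901550292969, 152.0985870361328), 10.521363258361816), ((355.5, 218.0), 13.238302230834961), array([0.61310382, 0.09846699]), array([0.61143719, 0.09835513]), array([0.61238885, 0.098717  , 0.08940743]))
pan ray top [0.59503375 0.11608943 0.07      ] side [0.75745557 0.05348714 0.07      ]
[[292.4, 162.5], [292.7, 142.9], [278.6, 148.5], [272.6, 162.2], [278.2, 176.2], [292.2, 182.2], [306.3, 176.6], [312.2, 162.7], [306.6, 148.8]]
[[341.8, 220.9], [362.9, 215.1], [349.9, 205.6], [332.5, 205.0], [320.3, 213.7], [320.2, 227.0], [333.2, 237.3], [351.7, 237.9], [364.0, 228.5]]
```

```bash
cat >> h.py <<'E'
from scipy.spatial.transform import Rotation as Ro
def goal(p,u=None,n=None):
    "rows in tool axes (mm,deg) from the measured pose to TCP p, tool x down, tool y along u (or as is)"
    s=r.state(); R=Ro.from_rotvec(s["ee_rot"]).as_matrix()
    y=R[:,1].copy() if u is None else np.array([u[0],u[1],0.]); y[2]=0; y/=np.linalg.norm(y); x=np.array([0,0,-1.])
    T=np.c_[x,y,np.cross(x,y)]
    d=R.T@(np.array(p)-s["tcp_pos"])*1000; w=np.degrees(Ro.from_matrix(R.T@T).as_rotvec())
    print("t",round(s["time_s"],2),"tcp",s["tcp_pos"].round(4),"R",R.round(2).tolist(),"F",s["ft_force"].round(2),"\n d",d.round(1),"turn",w.round(1))
E
python3 - <<'E'
from m import *
import pickle;a,b=pickle.load(open("ab.pkl","rb"))
u=np.array([-.726,.687])
goal([.3,-.3,.3],u);goal([.3,-.3,.3],-u)
for c in(a,b):
    P=cloud(c).reshape(-1,3);m=(c["depth"].ravel()>0)&(P[:,0]>.6)&(abs(P[:,1]+.05)<.22)&(P[:,2]>.04)
    P=P[m];
    for lo in np.arange(.64,.9,.04):
        Q=P[(P[:,0]>=lo)&(P[:,0]<lo+.04)&(np.hypot(P[:,0]-.612,P[:,1]-.099)>.07)]
        if len(Q):print(round(lo,2),len(Q),Q[:,2].min().round(3),Q[:,2].max().round(3),Q[:,1].min().round(3),Q[:,1].max().round(3))
E
```

```text
t 0.1 tcp [ 0.214  -0.533   0.2145] R [[-0.0, 0.37, -0.93], [0.0, -0.93, -0.37], [-1.0, -0.0, -0.0]] F [0.11 0.39 0.23] 
 d [ -85.2 -184.3 -166.6] turn [1.553e+02 1.000e-01 0.000e+00]
t 0.1 tcp [ 0.214  -0.533   0.2145] R [[-0.0, 0.37, -0.93], [0.0, -0.93, -0.37], [-1.0, -0.0, -0.0]] F [0.11 0.39 0.23] 
 d [ -85.2 -184.3 -166.6] turn [-24.7  -0.    0.1]
0.64 53 0.049 0.058 0.048 0.168
0.8 11059 0.04 0.33 -0.27 0.115
0.84 22 0.049 0.06 -0.06 -0.053
0.64 30 0.042 0.058 0.044 0.169
0.8 19129 0.04 0.453 -0.175 0.115
0.84 415 0.046 0.449 -0.061 0.107
0.88 158 0.04 0.052 -0.152 -0.089
```

Request:
drive_tool(deltas=[{"delta_pos":[-15,-33,-31],"turn":[-5,0,0],"fingers":1},{"delta_pos":[-15,-33,-31],"turn":[-5,0,0],"fingers":1},{"delta_pos":[-15,-33,-31],"turn":[-5,0,0],"fingers":1},{"delta_pos":[-15,-33,-31],"turn":[-5,0,0],"fingers":1},{"delta_pos":[-15,-33,-31],"turn":[-5,0,0],"fingers":1}])

```text
time_s: 0.6
tcp_pos: [0.2585, -0.3114, 0.2903]
ee_rot: [1.737, 0.757, -1.736]
ft_force: [0.7, 0.4, 1.0]
opening: 0.0851
```

```bash
python3 -c "
from h import *
goal([.683,.032,.28],[.726,-.687])"
```

```text
t 0.6 tcp [ 0.2585 -0.3114  0.2903] R [[-0.0, 0.73, -0.68], [0.0, -0.68, -0.73], [-1.0, -0.0, -0.0]] F [0.73 0.43 1.  ] 
 d [  10.7   77.1 -540.5] turn [ 0.5 -0.   0. ]
```

Request:
drive_tool(deltas=[{"delta_pos":[0,6.4,-45],"turn":[0,0,0],"fingers":1},{"delta_pos":[0,6.4,-45],"turn":[0,0,0],"fingers":1},{"delta_pos":[0,6.4,-45],"turn":[0,0,0],"fingers":1},{"delta_pos":[0,6.4,-45],"turn":[0,0,0],"fingers":1},{"delta_pos":[0,6.4,-45],"turn":[0,0,0],"fingers":1}])

```text
time_s: 1.1
tcp_pos: [0.4364, -0.1694, 0.2902]
ee_rot: [1.738, 0.754, -1.739]
ft_force: [0.3, -1.3, 0.5]
opening: 0.0858
```

Request:
drive_tool(deltas=[{"delta_pos":[0,6.4,-45],"turn":[0,0,0],"fingers":1},{"delta_pos":[0,6.4,-45],"turn":[0,0,0],"fingers":1},{"delta_pos":[0,6.4,-45],"turn":[0,0,0],"fingers":1},{"delta_pos":[0,6.4,-45],"turn":[0,0,0],"fingers":1},{"delta_pos":[0,6.4,-45],"turn":[0,0,0],"fingers":1}])

```text
time_s: 1.6
tcp_pos: [0.6136, -0.0271, 0.2897]
ee_rot: [1.737, 0.754, -1.739]
ft_force: [0.4, -1.0, 0.2]
opening: 0.0854
```

```bash
python3 -c "
from m import *
goal([.683,.032,.22],[.726,-.687])
a=cam('top');b=cam('side')
cv2.imwrite('pics/3.png',np.vstack([cv2.resize(np.hstack([a['image'],b['image']]),(800,300)),cv2.resize(b['image'][80:260,280:520],(400,300)).repeat(2,1)[:, ::1][:, :800]])[:300,:,::-1])"
```

```text
t 1.6 tcp [ 0.6136 -0.0271  0.2897] R [[-0.0, 0.73, -0.68], [-0.0, -0.68, -0.73], [-1.0, -0.0, 0.0]] F [ 0.43 -1.    0.22] 
 d [ 69.6  10.3 -90.6] turn [0.3 0.  0. ]
```

View pics/3.png

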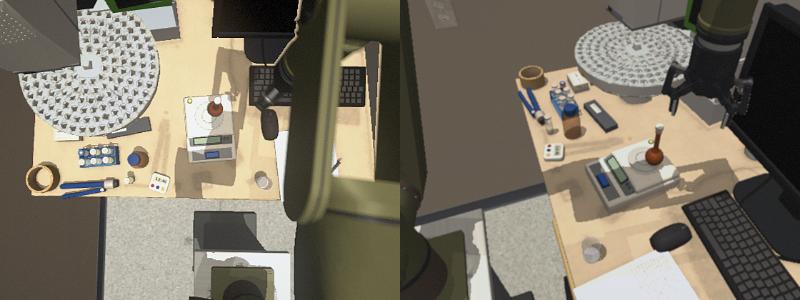

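The gripper hangs right of and behind the flask, with a Robotiq-like shape whose linkages bulge outwards. I'll take its profile in the tool frame from depth.

```bash
python3 -c "
from m import *
s=r.state();R=Ro.from_rotvec(s['ee_rot']).as_matrix()
P=[]
for n in('side','top'):
    c=cam(n);P.append(cloud(c)[c['depth']>0])
P=np.vstack(P);T=(P-s['tcp_pos'])@R*1000
T=T[(abs(T[:,1])<110)&(abs(T[:,2])<60)&(T[:,0]<30)&(T[:,0]>-200)]
for x in range(-200,30,10):
    Q=T[(T[:,0]>=x)&(T[:,0]<x+10)]
    if len(Q)>3: print(x,len(Q),'y',np.percentile(Q[:,1],[1,99]).round(),'z',np.percentile(Q[:,2],[1,99]).round())
print(T[:,0].max(),flask(cam('top'),cam('side'))[2:])
"
```

```text
-200 571 y [-37.  30.] z [-32.  34.]
-190 1123 y [-38.  35.] z [-29.  39.]
-180 724 y [-38.  36.] z [-30.  40.]
-170 695 y [-38.  36.] z [-31.  40.]
-160 667 y [-38.  36.] z [-30.  39.]
-150 316 y [-38.  36.] z [-15.  39.]
-140 786 y [-68.  66.] z [-10.  14.]
-130 1119 y [-69.  67.] z [-7. 21.]
-120 854 y [-70.  68.] z [-14.  22.]
-110 619 y [-72.  69.] z [-13.  20.]
-100 889 y [-72.  71.] z [-14.  19.]
-90 631 y [-74.  72.] z [-11.  18.]
-80 330 y [-73.  72.] z [-8. 16.]
-70 118 y [-57.  57.] z [ 2. 14.]
-60 156 y [-56.  56.] z [-6. 13.]
-50 138 y [-56.  56.] z [-8. 13.]
-40 93 y [-56.  54.] z [-8. 13.]Traceback (most recent call last):
  File "<string>", line 12, in <module>
    print(T[:,0].max(),flask(cam('top'),cam('side'))[2:])
                       ~~~~~^^^^^^^^^^^^^^^^^^^^^^^^
  File "m.py", line 27, in flask
    ca,cb=bulb(a,(270,120,330,190)),bulb(b,(315,170,390,255))
          ~~~~^^^^^^^^^^^^^^^^^^^^^
  File "m.py", line 24, in bulb
    q=max(cv2.findContours(m,cv2.RETR_EXTERNAL,cv2.CHAIN_APPROX_NONE)[0],key=cv2.contourArea); return cv2.minEnclosingCircle(q)
ValueError: max() iterable argument is empty
```

```bash
python3 -c "
from m import *
s=r.state();R=Ro.from_rotvec(s['ee_rot']).as_matrix()
c=cam('side');im=c['image'].copy()
x0,y0,w,h=440,0,120,200
o=cv2.resize(im[y0:y0+h,x0:x0+w],None,fx=3,fy=3,interpolation=2)
for t,col in [((0,0,0),(255,0,0)),((-30,0,0),(255,255,0)),((-65,0,0),(0,255,0)),((-150,0,0),(0,255,255)),((0,57,0),(255,0,0)),((0,-57,0),(255,0,0)),((-5,50,0),(255,255,255)),((-5,-50,0),(255,255,255))]:
    p=proj(c,s['tcp_pos']+R@np.array(t)/1000)[0];cv2.circle(o,tuple(int(v) for v in (p-[x0,y0])*3),3,col,-1)
cv2.imwrite('pics/4.png',o[...,::-1])"
```

```text
(no output)
```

View pics/4.png

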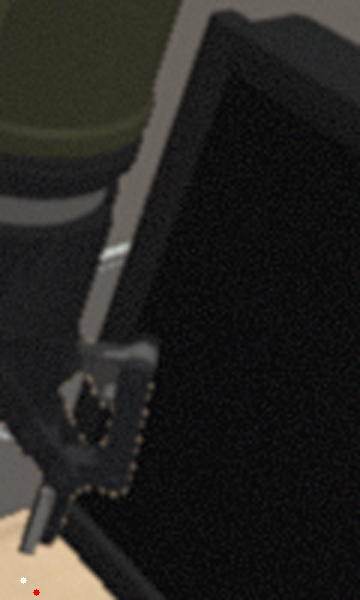

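The visible tip, at about (30,550) in the crop, is roughly 25–30 mm further back than the nominal -5 mm. That agrees with the depth profile, so I'll check it again before going low. The linkage bulge would hit the neck, so I'll push with the narrow side of one finger. That keeps tool z along the push direction and the hand off to one side.

```bash
python3 -c "
from h import *
print(r.state()['joint_positions'].round(2))
goal([.614,.0265,.29],[.687,.726]);goal([.614,.0265,.29],[-.687,-.726])"
```

```text
[-0.12  0.32  1.3  -0.    1.52  0.64]
t 1.95 tcp [ 0.6115 -0.0295  0.2901] R [[-0.0, 0.73, -0.68], [-0.0, -0.68, -0.73], [-1.0, -0.0, 0.0]] F [-0.19  0.52  0.98] 
 d [  0.1 -36.5 -42.5] turn [-89.8   0.    0.1]
t 1.95 tcp [ 0.6115 -0.0295  0.2901] R [[-0.0, 0.73, -0.68], [-0.0, -0.68, -0.73], [-1.0, -0.0, 0.0]] F [-0.19  0.52  0.98] 
 d [  0.1 -36.5 -42.5] turn [90.2  0.1 -0. ]
```

Request:
drive_tool(deltas=[{"delta_pos":[0,0,0],"turn":[-8.2,0,0],"fingers":1},{"delta_pos":[0,0,0],"turn":[-8.2,0,0],"fingers":1},{"delta_pos":[0,0,0],"turn":[-8.2,0,0],"fingers":1},{"delta_pos":[0,0,0],"turn":[-8.2,0,0],"fingers":1},{"delta_pos":[0,0,0],"turn":[-8.2,0,0],"fingers":1}])

```text
time_s: 2.45
tcp_pos: [0.6115, -0.03, 0.2909]
ee_rot: [1.234, 1.193, -1.234]
ft_force: [-1.4, 0.1, 0.3]
opening: 0.0857
```

Request:
drive_tool(deltas=[{"delta_pos":[0,0,0],"turn":[-8.2,0,0],"fingers":1},{"delta_pos":[0,0,0],"turn":[-8.2,0,0],"fingers":1},{"delta_pos":[0,0,0],"turn":[-8.2,0,0],"fingers":1},{"delta_pos":[0,0,0],"turn":[-8.2,0,0],"fingers":1},{"delta_pos":[0,0,0],"turn":[-8.2,0,0],"fingers":1}])

```text
time_s: 2.95
tcp_pos: [0.6115, -0.03, 0.2909]
ee_rot: [0.693, 1.457, -0.694]
ft_force: [-0.5, 0.6, 0.0]
opening: 0.0849
```

Request:
drive_tool(deltas=[{"delta_pos":[0,0,0],"turn":[-8,0,0],"fingers":1},{"delta_pos":[0,0,0],"turn":[0,0,0],"fingers":1}])

```text
time_s: 3.15
tcp_pos: [0.6116, -0.0299, 0.2909]
ee_rot: [0.59, 1.489, -0.59]
ft_force: [0.2, -0.3, -0.1]
opening: 0.0854
```

```bash
cat > g.py <<'E'
from m import *
def profile():
    s=r.state();R=Ro.from_rotvec(s['ee_rot']).as_matrix();P=[]
    for n in('side','top'):
        c=cam(n);P.append(cloud(c)[c['depth']>0])
    P=np.vstack(P);T=(P-s['tcp_pos'])@R*1000
    T=T[(T[:,1]>-90)&(T[:,1]<90)&(abs(T[:,2])<60)&(T[:,0]<30)&(T[:,0]>-170)]
    for x in range(-160,30,10):
        for sg in(-1,1):
            Q=T[(T[:,0]>=x)&(T[:,0]<x+10)&(sg*T[:,1]>0)]
            if len(Q)>3: print(x,len(Q),'y',np.percentile(Q[:,1],[2,98]).round(),'z',np.percentile(Q[:,2],[2,98]).round())
E
python3 -c "
from g import *
goal([.614,.0265,.21],[.687,.726]);profile()"
```

```text
t 3.15 tcp [ 0.6116 -0.0299  0.2909] R [[0.0, 0.68, 0.73], [-0.0, 0.73, -0.68], [-1.0, -0.0, 0.0]] F [ 0.17 -0.26 -0.14] 
 d [ 80.9  42.8 -36.9] turn [0.2 0.  0. ]
-160 589 y [-39.  -5.] z [-37.  36.]
-160 82 y [ 2. 35.] z [-37. -13.]
-150 349 y [-39. -10.] z [-35.  34.]
-150 10 y [ 1. 37.] z [-37.  -5.]
-140 359 y [-69. -32.] z [-11.  11.]
-140 248 y [37. 68.] z [-12.  11.]
-130 461 y [-71. -14.] z [-18.  18.]
-130 99 y [34. 68.] z [-13.   6.]
-120 329 y [-72. -20.] z [-19.  18.]
-120 113 y [ 4. 69.] z [-19.  19.]
-110 289 y [-74. -19.] z [-17.  16.]
-110 84 y [11. 71.] z [-18.  18.]
-100 158 y [-75. -25.] z [-17.  17.]
-100 113 y [26. 70.] z [-17.   8.]
-90 256 y [-76. -40.] z [-12.  13.]
-90 132 y [44. 72.] z [-12.   9.]
-80 65 y [-76. -48.] z [-12.  13.]
-80 65 y [43. 65.] z [-13.   9.]
-70 4 y [-58. -56.] z [-4.  6.]
-70 10 y [44. 56.] z [-11.  -7.]
-60 111 y [-59. -43.] z [-11.  10.]
-60 18 y [43. 56.] z [-11.  -5.]
-50 117 y [-58. -44.] z [-11.  10.]
-50 25 y [41. 56.] z [-11.   8.]
-40 75 y [-57. -42.] z [-11.  10.]
-40 8 y [43. 53.] z [-11.  -4.]
-30 9 y [-51. -49.] z [-7.  8.]
```

Request:
drive_tool(deltas=[{"delta_pos":[0,21.4,-18.5],"turn":[0,0,0],"fingers":1},{"delta_pos":[0,21.4,-18.5],"turn":[0,0,0],"fingers":1},{"delta_pos":[0,0,0],"turn":[0,0,0],"fingers":1},{"delta_pos":[35,0,0],"turn":[0,0,0],"fingers":1},{"delta_pos":[35,0,0],"turn":[0,0,0],"fingers":1}])

```text
time_s: 3.75
tcp_pos: [0.616, 0.0273, 0.2213]
ee_rot: [0.591, 1.484, -0.589]
ft_force: [-0.2, -0.3, -0.5]
opening: 0.0855
```

Request:
drive_tool(deltas=[{"delta_pos":[40,0,0],"turn":[0,0,0],"fingers":1},{"delta_pos":[40,0,0],"turn":[0,0,0],"fingers":1},{"delta_pos":[40,0,0],"turn":[0,0,0],"fingers":1},{"delta_pos":[0,0,0],"turn":[0,0,0],"fingers":1}])

```text
time_s: 4.15
tcp_pos: [0.6097, 0.0271, 0.0949]
ee_rot: [0.588, 1.5, -0.595]
ft_force: [-0.1, -0.4, -1.2]
opening: 0.0856
```

```bash
python3 -c "
from m import *
goal([.614,.0265,.055],[.687,.726])
b=cam('side');a=cam('top')
s=r.state();R=Ro.from_rotvec(s['ee_rot']).as_matrix()
o=cv2.resize(b['image'][100:280,290:450],(640,720)[:2],interpolation=2)
o=cv2.resize(b['image'][120:270,290:450],(640,600),interpolation=2)
for t in [(-29,50,0),(-29,50,11),(-29,50,-11)]:
    p=(proj(b,s['tcp_pos']+R@np.array(t)/1000)[0]-[290,120])*4;cv2.circle(o,tuple(int(v) for v in p),3,(0,255,0),-1)
cv2.imwrite('pics/5.png',o[...,::-1])
try: print(flask(a,b))
except Exception as e: print(e)
"
```

```text
t 4.15 tcp [0.6097 0.0271 0.0949] R [[-0.01, 0.69, 0.73], [-0.0, 0.73, -0.69], [-1.0, -0.01, -0.01]] F [-0.15 -0.44 -1.21] 
 d [39.8  2.9  3.9] turn [ 0.2 -0.5  0.5]
max() iterable argument is empty
```

View pics/5.png

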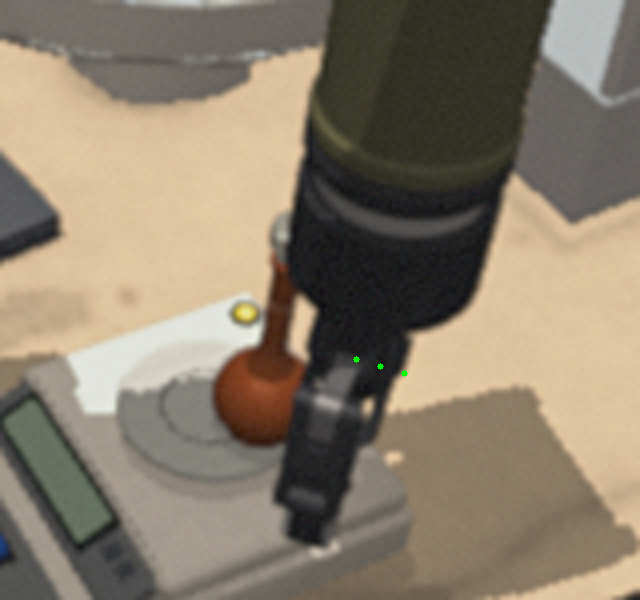

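Side crop: the near (other) finger's tip is at (305,540). The flask is still upright on the right side of the pan. The pushing finger is hidden behind the hand, so I'll check the tip length by depth and continue down.

```bash
python3 -c "
from g import *
goal([.614,.0265,.055],[.687,.726])
s=r.state();b=cam('side')
R=Ro.from_rotvec(s['ee_rot']).as_matrix()
for x in(-29,-15,-5): print(x,(proj(b,s['tcp_pos']+R@np.array([[x,-43,0],[x,-57,0]]).T[:, :].T[0]/1000)[0]-[290,120])*4,(proj(b,s['tcp_pos']+R@np.array([x,-57,0])/1000)[0]-[290,120])*4)
a=cam('top');P=cloud(a)
h=cv2.cvtColor(b['image'],cv2.COLOR_RGB2HSV);print(h[218,340:372:3].tolist())
"
```

```text
t 4.25 tcp [0.6147 0.0273 0.1003] R [[-0.0, 0.68, 0.73], [-0.0, 0.73, -0.68], [-1.0, -0.0, -0.0]] F [0.95 0.02 0.48] 
 d [45.3 -1.   0.1] turn [ 0.2 -0.1  0.1]
-29 [320.50797791 517.33797351] [310.64127899 542.1009382 ]
-15 [316.26640879 537.88431186] [306.48572797 562.54469487]
-5 [313.30607669 552.22428451] [303.58620087 576.80928364]
[[24, 19, 132], [7, 92, 91], [10, 191, 104], [10, 186, 119], [10, 189, 132], [10, 177, 144], [10, 179, 140], [10, 193, 127], [9, 189, 116], [96, 30, 43], [0, 4, 71]]
```

Request:
drive_tool(deltas=[{"delta_pos":[12,0,0],"turn":[0,0,0],"fingers":1},{"delta_pos":[12,0,0],"turn":[0,0,0],"fingers":1},{"delta_pos":[11,0,0],"turn":[0,0,0],"fingers":1},{"delta_pos":[10,0,0],"turn":[0,0,0],"fingers":1},{"delta_pos":[0,0,0],"turn":[0,0,0],"fingers":1}])

```text
time_s: 4.85
tcp_pos: [0.6132, 0.028, 0.0531]
ee_rot: [0.588, 1.493, -0.59]
ft_force: [-0.2, 0.8, 0.2]
opening: 0.0855
```

Request:
drive_tool(deltas=[{"delta_pos":[0,0,0],"turn":[0,0,0],"fingers":1},{"delta_pos":[0,0,-3],"turn":[0,0,0],"fingers":1},{"delta_pos":[0,0,-3],"turn":[0,0,0],"fingers":1},{"delta_pos":[0,0,-3],"turn":[0,0,0],"fingers":1},{"delta_pos":[0,0,0],"turn":[0,0,0],"fingers":1}])

```text
time_s: 5.35
tcp_pos: [0.608, 0.0344, 0.0556]
ee_rot: [0.588, 1.49, -0.588]
ft_force: [-0.1, -0.5, -0.7]
opening: 0.0854
```

```bash
cat >> g.py <<'E'
def look(P=np.array([.594,.116])):
    a,b=cam('top'),cam('side');s=r.state();u=np.array([-.726,.687])
    print("tcp",s['tcp_pos'].round(4),"hand ahead mm",((s['tcp_pos'][:2]-P)@-u*1000).round(1),"F",s['ft_force'].round(2))
    h=cv2.cvtColor(b["image"],cv2.COLOR_RGB2HSV).astype(int)
    m=(h[...,0]<20)&(h[...,1]>120)&(h[...,2]<160)
    # axis x,y from left edge + bottom of bulb in side view
    L=[(np.where(m[v,315:390])[0].min()+315) for v in range(205,236) if m[v,315:390].sum()>4]
    print("bulb left edges",min(L) if L else None,"bottom row",np.where(m[:250,315:390].any(1))[0].max())
    return a,b
E
python3 -c "
from g import *
a,b=look()
o=cv2.resize(b['image'][120:270,290:450],(640,600),interpolation=2)
cv2.imwrite('pics/6.png',o[...,::-1])"
```

```text
tcp [0.6084 0.0342 0.0556] hand ahead mm 66.7 F [-0.27  0.54 -0.09]
bulb left edges 344 bottom row 230
```

View pics/6.png

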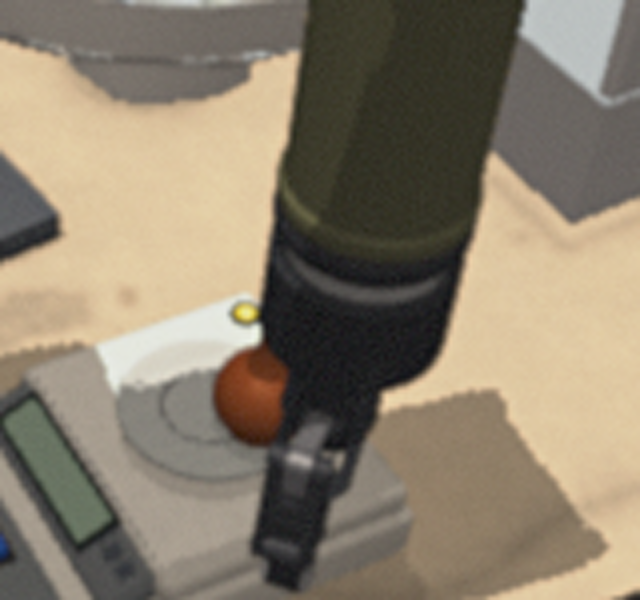

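The finger is beside the bulb with no contact yet, and the flask is unmoved (bulb left edge ≈ column 344). I'll push gently now.

Request:
drive_tool(deltas=[{"delta_pos":[0,0,-2.5],"turn":[0,0,0],"fingers":1},{"delta_pos":[0,0,-2.5],"turn":[0,0,0],"fingers":1},{"delta_pos":[0,0,-2.5],"turn":[0,0,0],"fingers":1},{"delta_pos":[0,0,-2.5],"turn":[0,0,0],"fingers":1},{"delta_pos":[0,0,-2.5],"turn":[0,0,0],"fingers":1}])

```text
time_s: 5.95
tcp_pos: [0.5995, 0.0426, 0.0555]
ee_rot: [0.589, 1.489, -0.588]
ft_force: [1.6, -0.7, 1.9]
opening: 0.085
```

```bash
python3 -c "
from g import *
a,b=look()"
```

```text
tcp [0.5992 0.0428 0.0555] hand ahead mm 54.0 F [ 0.53 -2.28  0.72]
bulb left edges 340 bottom row 228
```

Request:
drive_tool(deltas=[{"delta_pos":[0,0,-2],"turn":[0,0,0],"fingers":1},{"delta_pos":[0,0,-2],"turn":[0,0,0],"fingers":1},{"delta_pos":[0,0,-2],"turn":[0,0,0],"fingers":1},{"delta_pos":[0,0,-2],"turn":[0,0,0],"fingers":1},{"delta_pos":[0,0,-2],"turn":[0,0,0],"fingers":1}])

```text
time_s: 6.55
tcp_pos: [0.5919, 0.0495, 0.0553]
ee_rot: [0.589, 1.489, -0.589]
ft_force: [0.5, -1.0, 1.8]
opening: 0.0854
```

```bash
python3 -c "
from g import *
a,b=look()
print(proj(b,[[.594,.116,.09],[.6123,.0985,.09]]))
o=cv2.resize(b['image'][120:270,290:450],(640,600),interpolation=2)
cv2.imwrite('pics/7.png',o[...,::-1])"
```

```text
tcp [0.5916 0.0497 0.0553] hand ahead mm 43.8 F [-0.25  0.18  0.95]
bulb left edges 335 bottom row 226
[[343.14233839 213.82466268]
 [355.88388244 217.82969557]]
```

View pics/7.png

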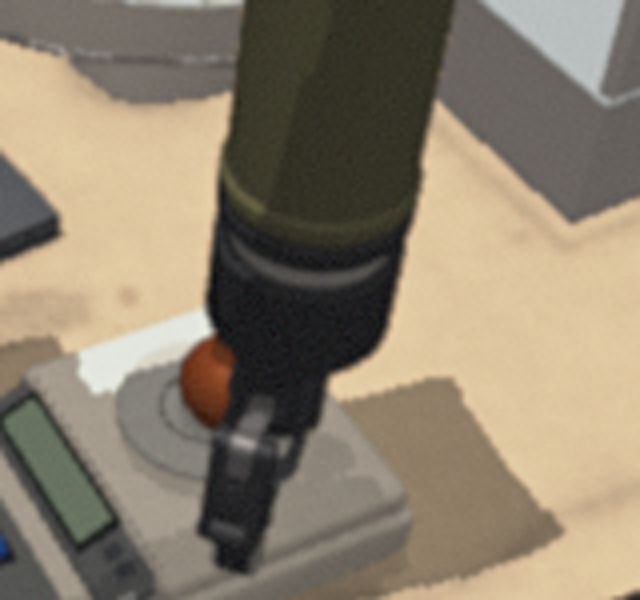

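Request:
drive_tool(deltas=[{"delta_pos":[0,0,-2],"turn":[0,0,0],"fingers":1},{"delta_pos":[0,0,-2],"turn":[0,0,0],"fingers":1},{"delta_pos":[0,0,-2],"turn":[0,0,0],"fingers":1},{"delta_pos":[0,0,-1.5],"turn":[0,0,0],"fingers":1},{"delta_pos":[0,0,0],"turn":[0,0,0],"fingers":1}])

```text
time_s: 7.15
tcp_pos: [0.5861, 0.0548, 0.0553]
ee_rot: [0.588, 1.49, -0.589]
ft_force: [0.7, 0.3, 0.7]
opening: 0.0854
```

```bash
python3 -c "
from g import *
a,b=look()"
```

```text
tcp [0.5862 0.0547 0.0552] hand ahead mm 36.4 F [ 0.53 -0.94  1.16]
bulb left edges 332 bottom row 224
```

Request:
drive_tool(deltas=[{"delta_pos":[0,0,2],"turn":[0,0,0],"fingers":1},{"delta_pos":[0,0,4],"turn":[0,0,0],"fingers":1},{"delta_pos":[0,0,10],"turn":[0,0,0],"fingers":1},{"delta_pos":[0,0,15],"turn":[0,0,0],"fingers":1},{"delta_pos":[0,0,10],"turn":[0,0,0],"fingers":1}])

```text
time_s: 7.75
tcp_pos: [0.6182, 0.0252, 0.0554]
ee_rot: [0.589, 1.488, -0.589]
ft_force: [1.6, -1.1, -0.9]
opening: 0.0856
```

Request:
drive_tool(deltas=[{"delta_pos":[-40,0,0],"turn":[0,0,0],"fingers":1},{"delta_pos":[-45,0,0],"turn":[0,0,0],"fingers":1},{"delta_pos":[-45,0,0],"turn":[0,0,0],"fingers":-1},{"delta_pos":[-45,0,0],"turn":[0,0,0],"fingers":-1},{"delta_pos":[0,-40,0],"turn":[0,0,0],"fingers":-1}])

```text
time_s: 8.25
tcp_pos: [0.5979, -0.0018, 0.2383]
ee_rot: [0.591, 1.472, -0.579]
ft_force: [0.9, -0.3, -0.5]
opening: 0.044
```

Request:
drive_tool(deltas=[{"delta_pos":[0,-45,0],"turn":[0,0,0],"fingers":-1},{"delta_pos":[0,-45,0],"turn":[0,0,0],"fingers":-1},{"delta_pos":[0,-45,0],"turn":[0,0,0],"fingers":-1},{"delta_pos":[0,-45,0],"turn":[0,0,0],"fingers":-1},{"delta_pos":[0,0,0],"turn":[0,0,0],"fingers":-1}])

```text
time_s: 8.75
tcp_pos: [0.4624, -0.1378, 0.2305]
ee_rot: [0.591, 1.49, -0.595]
ft_force: [0.4, 1.1, -0.3]
opening: -0.0002
```

```bash
python3 -c "
from g import *
print(r.state()['joint_positions'].round(2))
goal([.47,.1046,.2],[0,1])
a=cam('top');b=cam('side')
print(flask(a,b))
profile()
t=cv2.resize(a['image'][120:230,250:340],(450,550),interpolation=2)
s=cv2.resize(b['image'][155:265,305:375],(350,550),interpolation=2)
cv2.imwrite('pics/8.png',np.hstack([t,s])[...,::-1])"
```

```text
[-0.38  0.17  1.66 -0.    1.31 -1.19]
t 8.75 tcp [ 0.4624 -0.1378  0.2305] R [[-0.0, 0.69, 0.73], [-0.0, 0.73, -0.69], [-1.0, -0.0, -0.0]] F [ 0.36  1.07 -0.3 ] 
 d [  30.1  181.3 -161.1] turn [-43.4  -0.1   0.1]Traceback (most recent call last):
  File "<string>", line 6, in <module>
    print(flask(a,b))
          ~~~~~^^^^^
  File "m.py", line 27, in flask
    ca,cb=bulb(a,(270,120,330,190)),bulb(b,(315,170,390,255))
          ~~~~^^^^^^^^^^^^^^^^^^^^^
  File "m.py", line 24, in bulb
    q=max(cv2.findContours(m,cv2.RETR_EXTERNAL,cv2.CHAIN_APPROX_NONE)[0],key=cv2.contourArea); return cv2.minEnclosingCircle(q)
ValueError: max() iterable argument is empty
```

```bash
python3 -c "
from g import *
a=cam('top');b=cam('side')
for c,bx in((a,(270,120,330,190)),(b,(305,160,390,255))):
    try: q=bulb(c,bx,9);print(q,plane(c,*q[0],.09))
    except Exception as e: print(e)
profile()
t=cv2.resize(a['image'][120:230,250:340],(450,550),interpolation=2)
s=cv2.resize(b['image'][155:265,305:375],(350,550),interpolation=2)
cv2.imwrite('pics/8.png',np.hstack([t,s])[...,::-1])"
```

```text
((292.0, 159.65383911132812), 10.34625244140625) [0.59590072 0.11758999 0.09      ]
max() iterable argument is empty
-160 483 y [-39.  -4.] z [-36.  37.]
-160 119 y [ 2. 38.] z [-37.  13.]
-150 261 y [-39. -10.] z [-30.  35.]
-150 41 y [11. 39.] z [-36.   8.]
-140 154 y [-41. -32.] z [-10.  11.]
-140 41 y [33. 41.] z [-11.   9.]
-130 256 y [-44. -16.] z [-11.  19.]
-130 74 y [22. 44.] z [-16.   8.]
-120 300 y [-58. -16.] z [-19.  19.]
-120 123 y [17. 59.] z [-19.   9.]
-110 459 y [-63. -19.] z [-16.  16.]
-110 149 y [18. 62.] z [-17.  12.]
-100 64 y [-55. -13.] z [-15.  17.]
-100 43 y [ 7. 57.] z [-17.  -1.]
-90 93 y [-47.  -5.] z [-16.  17.]
-90 55 y [ 3. 48.] z [-17.  17.]
-80 68 y [-40.  -3.] z [-14.  14.]
-80 77 y [15. 40.] z [-12.   4.]
-70 91 y [-30.  -2.] z [-14.  13.]
-70 30 y [ 4. 34.] z [-13.  -6.]
-60 16 y [-15.  -0.] z [-12.  13.]
-60 8 y [ 3. 16.] z [-12.  -6.]
-50 15 y [-9. -0.] z [-11.  11.]
-50 14 y [ 2. 14.] z [-11.  -3.]
-40 18 y [-14.  -2.] z [-11.  11.]
-40 24 y [ 0. 14.] z [-11.  11.]
-30 31 y [-15.  -1.] z [-11.  11.]
-30 15 y [ 1. 14.] z [-11.   7.]
-20 5 y [-8. -7.] z [ 6. 10.]
```

View pics/8.png

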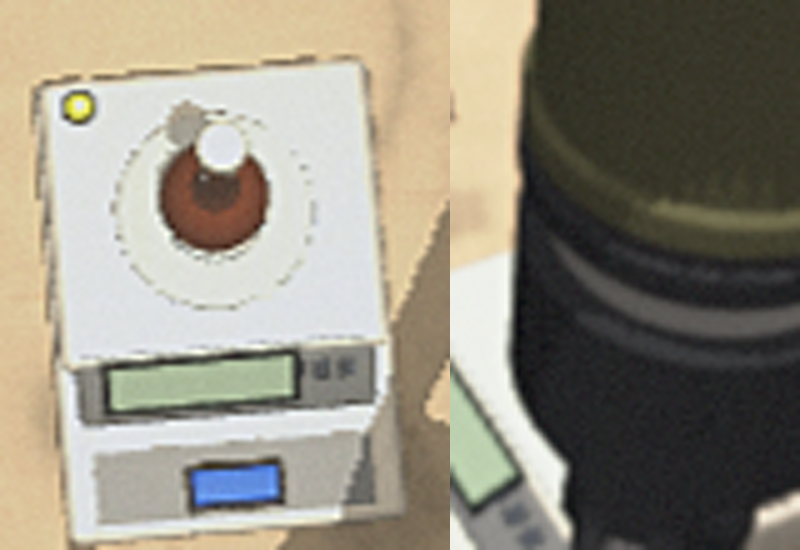

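Top crop: the flask stands upright inside the ring, with the bulb at (215,197) and the pan at about (214,210). After allowing for parallax it lies about 2 mm off centre, within the 6 mm allowed. The arm blocks the side view, so I'll recheck it from above the key.

Request:
drive_tool(deltas=[{"delta_pos":[0,36,-32],"turn":[0,0,0],"fingers":-1},{"delta_pos":[0,36,-32],"turn":[0,0,0],"fingers":-1},{"delta_pos":[0,36,-32],"turn":[0,0,0],"fingers":-1},{"delta_pos":[0,36,-32],"turn":[0,0,0],"fingers":-1},{"delta_pos":[0,36,-32],"turn":[0,0,0],"fingers":-1}])

```text
time_s: 9.55
tcp_pos: [0.4725, 0.1098, 0.2303]
ee_rot: [0.587, 1.49, -0.587]
ft_force: [2.0, -0.1, 0.1]
opening: 0.0004
```

Request:
drive_tool(deltas=[{"delta_pos":[0,0,0],"turn":[-8.2,0,0],"fingers":-1},{"delta_pos":[0,0,0],"turn":[-8.2,0,0],"fingers":-1},{"delta_pos":[0,0,0],"turn":[-8.2,0,0],"fingers":-1},{"delta_pos":[0,0,0],"turn":[-8.2,0,0],"fingers":-1},{"delta_pos":[0,0,0],"turn":[-8.2,0,0],"fingers":-1}])

```text
time_s: 10.05
tcp_pos: [0.4726, 0.1083, 0.2301]
ee_rot: [0.022, 1.571, -0.022]
ft_force: [0.2, -0.5, -0.1]
opening: 0.0004
```

Request:
drive_tool(deltas=[{"delta_pos":[0,0,0],"turn":[-8,0,0],"fingers":-1},{"delta_pos":[0,0,0],"turn":[0,0,0],"fingers":-1},{"delta_pos":[0,0,0],"turn":[0,0,0],"fingers":-1}])

```text
time_s: 10.35
tcp_pos: [0.4725, 0.1076, 0.2302]
ee_rot: [-0.079, 1.57, 0.079]
ft_force: [0.1, 0.3, 0.8]
opening: -0.0003
```

```bash
python3 -c "
from g import *
goal([.47,.1046,.12],[-.096,.995])
b=cam('side')
try: q=bulb(b,(305,160,390,255),9);print(q,plane(b,*q[0],.09))
except Exception as e: print(e)
cv2.imwrite('pics/9.png',cv2.resize(b['image'][120:300,240:400],(640,600)[:2] if 0 else (533,600),interpolation=2)[...,::-1])"
```

```text
t 10.35 tcp [0.4725 0.1076 0.2302] R [[-0.0, -0.1, 0.99], [0.0, 0.99, 0.1], [-1.0, 0.0, -0.0]] F [0.06 0.27 0.8 ] 
 d [110.2  -2.7  -2.8] turn [ 0.3 -0.  -0. ]
((343.5, 212.5), 13.58317756652832) [0.59604588 0.11888879 0.09      ]
```

View pics/9.png

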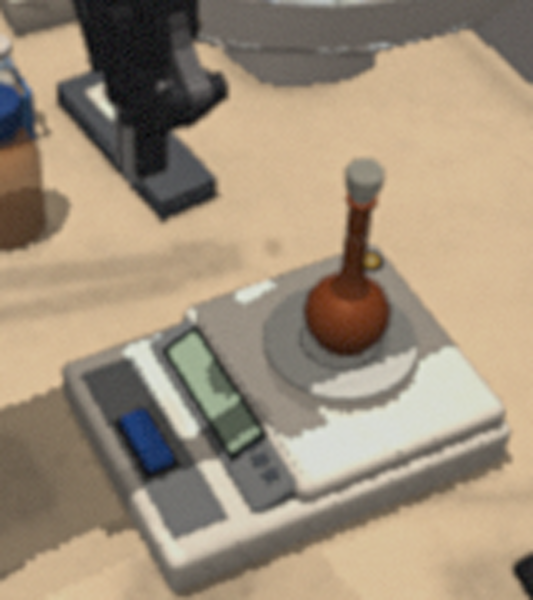

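Side view: flask upright on the pan, bulb centre at image (343.5,212.5), giving (0.596,0.118). The pan centre is ≈(0.594,0.1165), so the offset is ~2.6 mm and the foot is inside the ring with ~3 mm to spare. Next is the key.

Request:
drive_tool(deltas=[{"delta_pos":[30,-2.7,-2.8],"turn":[0,0,0],"fingers":-1},{"delta_pos":[40,0,0],"turn":[0,0,0],"fingers":-1},{"delta_pos":[40,0,0],"turn":[0,0,0],"fingers":-1},{"delta_pos":[40,0,0],"turn":[0,0,0],"fingers":-1},{"delta_pos":[0,0,0],"turn":[0,0,0],"fingers":-1}])

```text
time_s: 10.9
tcp_pos: [0.4653, 0.1033, 0.0761]
ee_rot: [-0.08, 1.58, 0.079]
ft_force: [-1.7, -0.2, 0.9]
opening: 0.0001
```

```bash
python3 -c "
from g import *
goal([.47,.1046,.031],[-.096,.995])
s=r.state();R=Ro.from_rotvec(s['ee_rot']).as_matrix();b=cam('side')
P=cloud(b);T=(P-s['tcp_pos'])@R*1000;m=(b['depth']>0)&(abs(T[...,1])<16)&(abs(T[...,2])<13)&(T[...,0]>-60)
for x in range(-60,60,4): print(x,(m&(T[...,0]>=x)&(T[...,0]<x+4)).sum(),end=' ')
o=cv2.resize(b['image'][180:300,230:350],(600,600),interpolation=2);cv2.imwrite('pics/10.png',o[...,::-1])"
```

```text
t 10.9 tcp [0.4653 0.1033 0.0761] R [[-0.01, -0.1, 0.99], [-0.0, 0.99, 0.1], [-1.0, -0.0, -0.01]] F [-1.71 -0.21  0.86] 
 d [45.1  0.8  5.3] turn [ 0.3 -0.6  0. ]
-60 3 -56 3 -52 8 -48 8 -44 11 -40 21 -36 17 -32 17 -28 20 -24 10 -20 3 -16 1 -12 0 -8 0 -4 0 0 0 4 0 8 0 12 0 16 0 20 0 24 34 28 80 32 27 36 55 40 8 44 0 48 0 52 0 56 0
```

View pics/10.png

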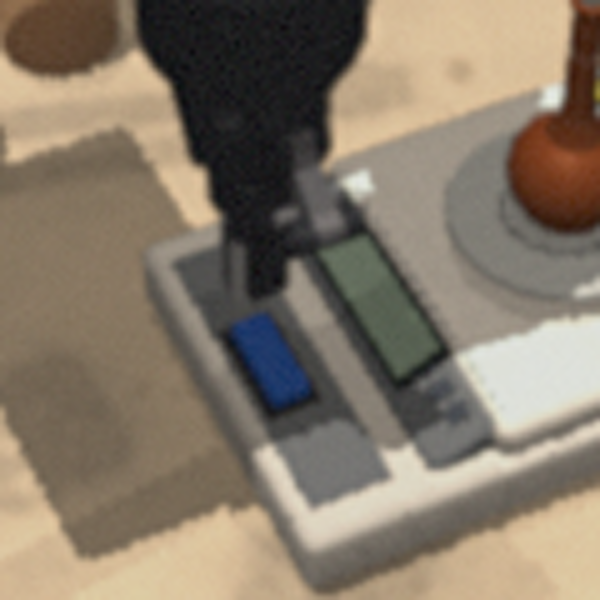

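The shut tip is at about (260,290), directly above the blue key at (272,360), with roughly 45 mm to go.

Request:
drive_tool(deltas=[{"delta_pos":[15,0,0],"turn":[0,0,0],"fingers":-1},{"delta_pos":[15,0,0],"turn":[0,0,0],"fingers":-1},{"delta_pos":[6,0,0],"turn":[0,0,0],"fingers":-1},{"delta_pos":[0,0,0],"turn":[0,0,0],"fingers":-1},{"delta_pos":[0,0,0],"turn":[0,0,0],"fingers":-1}])

```text
time_s: 11.45
tcp_pos: [0.471, 0.1039, 0.0456]
ee_rot: [-0.08, 1.567, 0.08]
ft_force: [0.2, 0.0, 0.7]
opening: 0.0
```

Request:
drive_tool(deltas=[{"delta_pos":[2,0,0],"turn":[0,0,0],"fingers":-1},{"delta_pos":[2,0,0],"turn":[0,0,0],"fingers":-1},{"delta_pos":[0,0,0],"turn":[0,0,0],"fingers":-1}])

```text
time_s: 11.75
tcp_pos: [0.4698, 0.1037, 0.0404]
ee_rot: [-0.08, 1.569, 0.08]
ft_force: [-0.3, -0.4, 0.2]
opening: 0.0002
```

```bash
python3 -c "
from g import *
goal([.47,.1046,.031],[-.096,.995])
f=[]
for i in range(3): cam('side');f.append(r.state()['ft_force'][2].round(2))
print(f)"
```

```text
t 11.75 tcp [0.4698 0.1037 0.0404] R [[0.0, -0.1, 0.99], [0.0, 0.99, 0.1], [-1.0, 0.0, 0.0]] F [-0.34 -0.36  0.19] 
 d [9.4 0.8 0.3] turn [ 0.4  0.  -0. ]
[np.float64(-0.06), np.float64(-0.88), np.float64(0.52)]
```

Request:
drive_tool(deltas=[{"delta_pos":[2,0,0],"turn":[0,0,0],"fingers":-1},{"delta_pos":[2,0,0],"turn":[0,0,0],"fingers":-1},{"delta_pos":[2,0,0],"turn":[0,0,0],"fingers":-1},{"delta_pos":[0,0,0],"turn":[0,0,0],"fingers":-1}])

```text
time_s: 12.3
tcp_pos: [0.4695, 0.1037, 0.0339]
ee_rot: [-0.081, 1.57, 0.08]
ft_force: [0.1, 0.1, 0.3]
opening: 0.0003
```

Request:
drive_tool(deltas=[{"delta_pos":[1.5,0,0],"turn":[0,0,0],"fingers":-1},{"delta_pos":[1.5,0,0],"turn":[0,0,0],"fingers":-1},{"delta_pos":[0,0,0],"turn":[0,0,0],"fingers":-1}])

```text
time_s: 12.6
tcp_pos: [0.4698, 0.1037, 0.0312]
ee_rot: [-0.08, 1.569, 0.081]
ft_force: [-0.3, 0.1, 1.5]
opening: 0.0003
```

Request:
drive_tool(deltas=[{"delta_pos":[1,0,0],"turn":[0,0,0],"fingers":-1},{"delta_pos":[1,0,0],"turn":[0,0,0],"fingers":-1},{"delta_pos":[0,0,0],"turn":[0,0,0],"fingers":-1}])

```text
time_s: 12.9
tcp_pos: [0.4699, 0.1038, 0.0294]
ee_rot: [-0.081, 1.569, 0.081]
ft_force: [-0.7, -0.2, 2.3]
opening: 0.0
```

Request:
drive_tool(deltas=[{"delta_pos":[1,0,0],"turn":[0,0,0],"fingers":-1},{"delta_pos":[0.7,0,0],"turn":[0,0,0],"fingers":-1},{"delta_pos":[0,0,0],"turn":[0,0,0],"fingers":-1}])

```text
time_s: 13.2
tcp_pos: [0.4699, 0.1037, 0.0277]
ee_rot: [-0.08, 1.569, 0.081]
ft_force: [-1.4, 0.1, 4.1]
opening: -0.0
```

```bash
python3 -c "
from g import *
f=[]
for i in range(5): cam('side');f.append(float(r.state()['ft_force'][2].round(2)))
print(f,r.state()['tcp_pos'])"
```

```text
[4.56, 3.95, 3.8, 3.81, 4.24] [0.46987387 0.10373876 0.02769587]
```

Request:
drive_tool(deltas=[{"delta_pos":[0.5,0,0],"turn":[0,0,0],"fingers":-1},{"delta_pos":[0.4,0,0],"turn":[0,0,0],"fingers":-1},{"delta_pos":[0,0,0],"turn":[0,0,0],"fingers":-1},{"delta_pos":[0,0,0],"turn":[0,0,0],"fingers":-1}])

```text
time_s: 13.85
tcp_pos: [0.4699, 0.1038, 0.0274]
ee_rot: [-0.081, 1.569, 0.081]
ft_force: [-3.0, 0.6, 9.5]
opening: -0.0002
```

The force rose to 9.5 N with almost no further travel, so the key is at its stop. I'll back off and check.

Request:
drive_tool(deltas=[{"delta_pos":[-5,0,0],"turn":[0,0,0],"fingers":-1},{"delta_pos":[-15,0,0],"turn":[0,0,0],"fingers":-1},{"delta_pos":[-40,0,0],"turn":[0,0,0],"fingers":-1},{"delta_pos":[-45,0,0],"turn":[0,0,0],"fingers":-1},{"delta_pos":[-45,0,0],"turn":[0,0,0],"fingers":-1}])

```text
time_s: 14.35
tcp_pos: [0.4689, 0.1036, 0.1776]
ee_rot: [-0.081, 1.571, 0.08]
ft_force: [0.4, 0.4, 0.8]
opening: 0.0001
```

Request:
drive_tool(deltas=[{"delta_pos":[-30,0,0],"turn":[0,0,0],"fingers":-1},{"delta_pos":[0,0,0],"turn":[0,0,0],"fingers":-1},{"delta_pos":[0,0,0],"turn":[0,0,0],"fingers":-1}])

```text
time_s: 14.65
tcp_pos: [0.4698, 0.1038, 0.207]
ee_rot: [-0.08, 1.568, 0.081]
ft_force: [-0.1, -0.2, -0.1]
opening: -0.0001
```

```bash
python3 -c "
from g import *
b=cam('side');print(r.state()['tcp_pos'],r.state()['ft_force'])
q=bulb(b,(305,160,390,255),9);print(q,plane(b,*q[0],.09))
cv2.imwrite('pics/11.png',cv2.resize(b['image'],(800,600),interpolation=2)[...,::-1])"
```

```text
[0.46892092 0.10361675 0.20588161] [-1.00863592  0.18998157 -0.73478593]
((343.5, 212.5), 13.58317756652832) [0.59604588 0.11888879 0.09      ]
```

View pics/11.png

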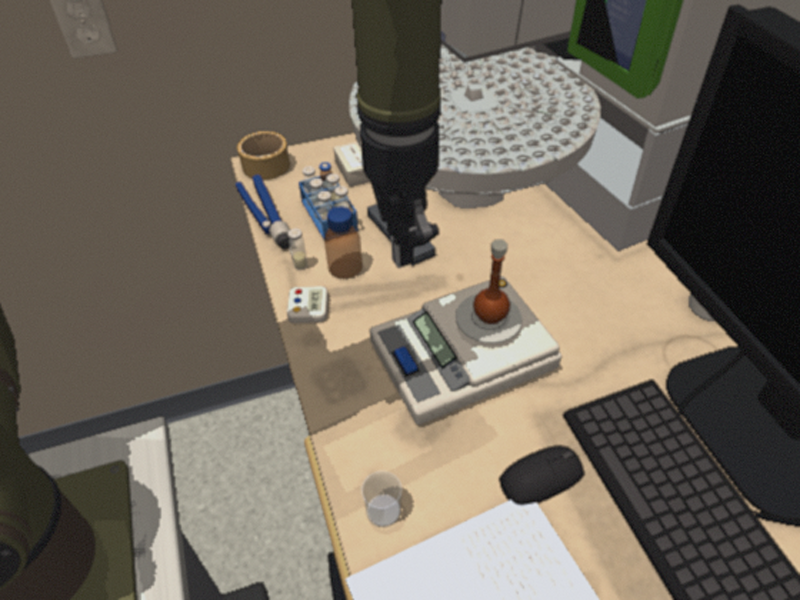

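The picture shows the flask upright at (491,304), mid-pan and unmoved. The beaker, bottle, vial and timer are where they were, and the arm is clear of everything.

```bash
python3 -c "
from station import r
print(r.close_job())"
```

```text
the job is handed in; nothing more can be done
None
```

The flask now stands upright inside the engraved ring and the tare key was pressed fully down. The job is handed in, with no verdict reported. It took about 15 s of robot time.

**Nudge:** I pushed the flask about 25 mm low on the bulb with the outside of one open finger, then took the fingers away.

**Key press:** With the fingers shut I pressed the key until the force reached 9.5 N with almost no further travel, so it was at its stop. I then backed off and the arm was clear, reading near-zero force.

**Last checks:**
- **Flask position:** It was about 2.6 mm off the pan centre, where about 6 mm is allowed. The side view put it in the same place before and after the key press.
- **View agreement:** The two views differed by about 1.3 mm on the flask's position. The pan centre is known to about 1–2 mm, so the true margin is roughly 2–4 mm.
- **Other objects:** The beaker, bottle, vial and timer looked unmoved in the last picture. I did not measure them.

**Disagreement with the description:** the fingertips sat about 25 mm farther back from the TCP than stated, seen both in the camera depth and when the key was touched. I used the measured value.

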